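# Seat the lens barrel in the V-block and hold it down

### The job

Pick up the lens barrel from its wooden rest, lay it in the steel V-block with the wide glass end away from the end plate, slide its rear end up against the end plate, and press it down squarely so that it bears on both sloping faces of the V. Press gently but firmly, with about 10 N, leave the other things alone, and finish while still gripping the barrel round its middle and pressing it down: do not let go.

Things in the scene. Friction and masses are not known exactly. Their poses are not given: they have to be found in the camera images.
- lens: loose lens barrel: dark steel tube 28 mm thick, 90 mm long, with a wider bright bezel (34 mm thick, 8 mm long) and glass at the front end; 98 mm overall, 0.09 to 0.18 kg. Starts level on the wooden rest, axis 34 mm above the desk. Origin on the axis, 46 mm from the rear end, 52 mm from the front; y axis points along the tube to the rear. Grip across the tube at the origin.
- lens_front (a point): centre of the barrel's front (bezel and glass) end, 52 mm from the origin along the barrel's -y axis
- lens_rear (a point): centre of the barrel's plain rear end face, 46 mm from the origin along the barrel's +y axis
- rest: wooden rest, fixed to the desk: base 50 x 98 x 8 mm with two notched ribs (29 mm high, 10 mm thick, 58 mm gap between them for the fingers). Origin under its centre on the desk; the barrel lies along its y axis, bezel end at -y. Rest and V-block may swap places.
- vblock: steel V-block, fixed to the desk: base 76 x 110 x 10 mm, two 90 degree V saddles (each 16 mm long, 48 mm gap between them for the fingers; V bottom 24 mm, rims 42 mm above the desk) and a dark end plate (40 mm wide, 54 mm high, inner face at y = +46 mm). Origin on the desk midway between the saddles; y axis along the V to the end plate, x across it.
- v_seat (a point): where the barrel's origin lies when the barrel is seated on both faces with its rear end against the end plate: 43.8 mm above the V-block's origin; axes as the V-block's. At the seat the barrel's y axis points the same way as the V-block's.
- v_face_near: the two 45 degree faces on the V's -x side (nearer the robot), one on each saddle; part of the V-block and rigid, origin as the V-block's
- v_face_far: the two 45 degree faces on the V's +x side (farther from the robot), one on each saddle; part of the V-block and rigid, origin as the V-block's
- sleeve: bystander: a loose plain aluminium sleeve, 28 mm in diameter, 40 mm high, standing on end; origin under its centre. Not the lens barrel.
- screw_tin: bystander: round open tin, 58 mm, 22 mm high; origin under its centre
- side_cutters: bystander: red-handled side cutters, 131 mm long, 14 mm high, lying; origin under the middle
- flux_syringe: bystander: small syringe, 126 mm long, 21 mm thick, lying; origin under the middle
- multimeter: bystander: multimeter lying on its back, 140 x 70 x 39 mm; origin under its centre
- thermal_pad_box: bystander: flat grey box 40 x 58 x 8 mm; origin under its centre
- tape_roll: bystander: flat roll of tape, 92 mm across, 12 mm high; origin under its centre

How it is judged:
On the way:
1. the barrel is lifted clear of its rest in the gripper (height (world z) of lens above 0.065 m and contact force between the fingers and lens above 1 N and contact force between lens and rest below 0.1 N and contact force between lens and vblock below 0.1 N), for 0.2 s.
At the end, for the whole second after the job is handed in: For the last second the barrel lies at the V-block seat (2.5 mm sideways and in height, 0.04 rad), glass end away from the end plate, rear end within 3 mm of it, at rest, bearing on both V sides with 2 to 25 N each, still gripped within 28 mm of its origin (x of lens in the frame of v_seat between -0.0025 and 0.0025 m and z of lens in the frame of v_seat between -0.003 and 0.0025 m and y of lens in the frame of v_seat between -0.003 and 0.002 m and angle between the y axis of lens and the y axis of vblock, either way round below 0.04 rad and y of lens_front in the frame of vblock below -0.04 m and contact force between lens and v_face_near between 2 and 25 N and contact force between lens and v_face_far between 2 and 25 N and contact force between the fingers and lens above 2 N and distance between the grasp point and lens below 0.028 m and linear speed of lens below 0.02 m/s); the arm keeps its last pose, push and grip.
It fails at once if a bystander was moved by more than 15 mm (distance of any of sleeve, screw_tin, side_cutters, flux_syringe, multimeter, thermal_pad_box, tape_roll from where it was at the start of the episode above 0.015 m).
It fails at once if the barrel was pressed on the V-block with more than 60 N (contact force between lens and vblock above 60 N).
It also fails if it takes over 35 s, if anything falls off the work surface, if the arm or the gripper's body presses on something with over 40 N, if the wrist force passes 120 N, or if a joint passes its speed limit or range.

### The arm

A 6-joint arm with a two-finger parallel gripper is mounted at the origin on a cart in front of the work surface, level with it; the furniture and walls round the work are solid. World frame = base frame: x ahead of the robot, y to its left, z up, the work surface at z = 0. Lengths are in m, angles in rad, forces in N, time in s.
With the tool pointing down it reaches from about 0.35 to 0.85 m from the base axis. Payload 8.1 kg.
Tool frame: the origin (TCP) lies midway between the tips of the shut fingers; the grasp point (between the pads) lies 19 mm behind it; z points along the fingers, y is the line along which they close (so a half turn about z gives the same grasp; the last joint's range is limited). The gripper opens to 93 mm and grips with 3 to 60 N. Pads are 15 mm wide; open, the fingers measure 128 mm over their backs; the gripper's body (75 mm by 188 mm) begins 65 mm behind the grasp point.
Start: joints at [1.132, 0.13, 1.488, -0, 1.523, -0.085], TCP at [0.208, 0.563, 0.219] pointing down, gripper open.
Joint ranges: [-2.96, 2.96], [-0.89, 2.26], [0.02, 2.5], [-1.34, 4.48], [0, 2.73], [-2.66, 2.66]. Speed limits (rad/s): [2.39, 2.39, 2.79, 3.14, 3.14, 3.14].

### API

Orientations are given as a rotation vector (axis times angle).
In Python, from plant import read_state, read_camera, camera_model, close_job gives the robot as it stands. The module is installed in compiled form; this text tells all that it offers.
- The arm moves only by the tool carry_out, never from a script. Its argument "moves" is a list of rows, each an object of numbers: "jaw": the finger opening in m, from 0 to 0.093; "dx", "dy", "dz": the shift along the tool's x, y, z in m; "yaw": the turn about the tool's z in rad. In form: [{"jaw": .., "dx": .., "dy": .., "dz": .., "yaw": ..}, ...]. A call has 1 to 8 rows; each row shifts and turns the commanded pose from where the row before left it, along the tool's axes as they then stand; what a row does not reach is not made up. A row lasts 1/8 s, in which the tool goes at most 62.5 mm and 10.7 degrees, less where a joint would pass 70% of its speed; a pose out of reach is approached as far as the arm can. A call is refused whole if a number of a shift passes 0.0625 or a number of a turn 0.188, either way. A call with a gripper value outside its range is refused whole. The fingers move at their own pace and stop on an object; "grip_force" is the grip in N (left out, the last holds). Time passes only in rows, so rows that do not move let the fingers close. It gives the time, the measured TCP pose, the force, the opening and the grip force at its end, in the units of the state.
- read_state(): the state, without advancing time (a new reading comes with each control period).
- read_camera(name): name is "side" or "top"; returns the picture (400x640x3 uint8, red, green, blue); there is no depth.
- camera_model(name): a dict with "camera_matrix" (3x3 intrinsics, pixels), "k1" (the pictures are not rectified: a ray, as slopes to the right and down, at radius r is drawn at 1 + k1 r^2 times it, then the intrinsics apply), "view" (4x4, takes a point from world to camera coordinates). Camera axes: x right, y up, looking along -z (the intrinsics and any distortion apply to the point x, -y, -z); pixel columns grow to the right and rows downward; lengths in m; the calibration is good to about 2 mm. A picture is of the moment at which its call begins. camera_model takes no time and is no camera call.
- close_job(): hands the job in; it is judged then, once.
The state is a dict: "t": time; "q": joint angles; "dq": joint speeds; "joint_torque": joint torques, N m; "tool_pos": TCP position; "orientation": TCP orientation; "force": force on the tool from outside, world axes, zero at the start; "wrist_torque": the same for the moment, N m; "opening": finger opening in m; "gripper_force": force on a finger pad.
Only numpy, scipy, OpenCV 4.12 (cv2) and the standard library are available. Lean on these libraries where they do the work, as an engineer would, in place of code of your own. Each camera call takes 0.05 s, during which the arm holds its last target. There are 200 camera calls.

## Working session

There is one attempt and no reset: what is moved stays moved. The work goes in short steps, Python scripts to look and compute and a tool call to move; the robot and the scene stay as the last step left them, time stands still between calls to the robot, and variables do not carry over. Pictures are saved under pics/ and viewed, at most 10 in all, crops included, and the job is handed in when it is done.

Besides the shell and the picture viewer there is one more tool, called after "Call:" as name(argument=value, ...) on one line, values as JSON. carry_out: Moves the arm, as the interface text tells. Its arguments: {"type":"object","properties":{"moves":{"type":"array","items":{"type":"object","properties":{"jaw":{"type":"number"},"dx":{"type":"number"},"dy":{"type":"number"},"dz":{"type":"number"},"yaw":{"type":"number"}}}},"grip_force":{"type":"number"}},"required":["moves"]}

```bash
mkdir -p pics
python3 - <<'E'
from plant import *
import cv2
for n in("top","side"):
    cv2.imwrite(f"pics/{n}0.png",read_camera(n)[:,:,::-1]); m=camera_model(n); print(n,m)
s=read_state(); print({k:s[k] for k in("t","tool_pos","orientation","force","opening")})
E
```

```text
top {'camera_matrix': array([[493.93227434,   0.        , 319.04735733],
       [  0.        , 493.93227434, 203.49507891],
       [  0.        ,   0.        ,   1.        ]]), 'k1': -0.0876394729808779, 'view': array([[-0.01736553, -0.99983384,  0.00554337, -0.25312124],
       [ 0.99456076, -0.01670394,  0.1028099 , -0.52524273],
       [-0.10270022,  0.00729856,  0.99468558, -1.12675349],
       [ 0.        ,  0.        ,  0.        ,  1.        ]])}
side {'camera_matrix': array([[461.80973175,   0.        , 321.6023037 ],
       [  0.        , 461.80973175, 204.23316336],
       [  0.        ,   0.        ,   1.        ]]), 'k1': 0.03427786608922071, 'view': array([[-0.98371711, -0.17961569, -0.00623272,  0.45256169],
       [ 0.07808939, -0.45839951,  0.88530895, -0.20087306],
       [-0.16187245,  0.87040685,  0.46496152, -0.65440129],
       [ 0.        ,  0.        ,  0.        ,  1.        ]])}
{'t': 0.1, 'tool_pos': array([0.20762092, 0.56238926, 0.21767362]), 'orientation': array([-5.52736827e-01, -3.09214117e+00,  2.54607528e-03]), 'force': array([-0.69130163,  0.6895064 , -0.341229  ]), 'opening': 0.09313935270957373}
```

View pics/top0.png

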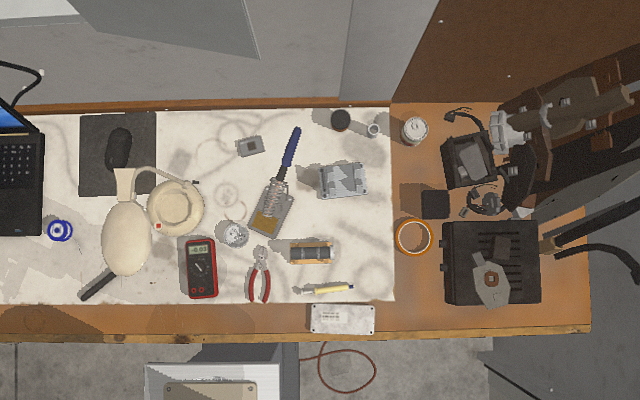

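View pics/side0.png

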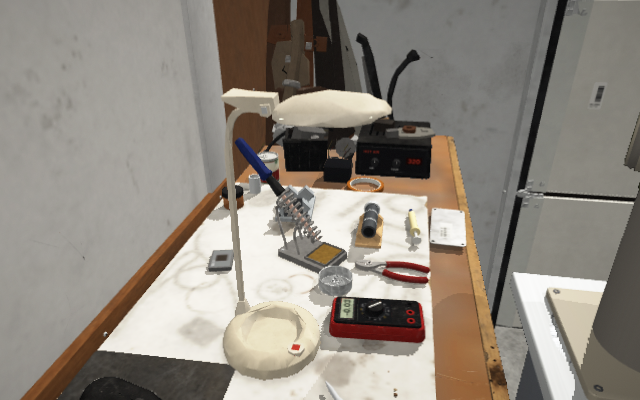

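The top picture shows the barrel on its wooden rest at about (312,251) and the steel V-block at about (343,180). The cutters, at (260,278), and the syringe, at (325,290), are near the rest. The side picture shows the barrel at about (371,220) and the V-block at about (297,205), behind the soldering iron. I'll enlarge both.

Run:
```python
import cv2,numpy as np
t=cv2.imread("pics/top0.png");s=cv2.imread("pics/side0.png")
a=cv2.resize(t[150:280,270:390],None,fx=4.6,fy=4.6,interpolation=cv2.INTER_CUBIC) #x 552 y598
cv2.imwrite("pics/crop_t.png",a)
b=cv2.resize(s[175:260,250:395],None,fx=5.5,fy=5.5,interpolation=cv2.INTER_CUBIC)
cv2.imwrite("pics/crop_s.png",b)
```

```text
(no output)
```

View pics/crop_t.png

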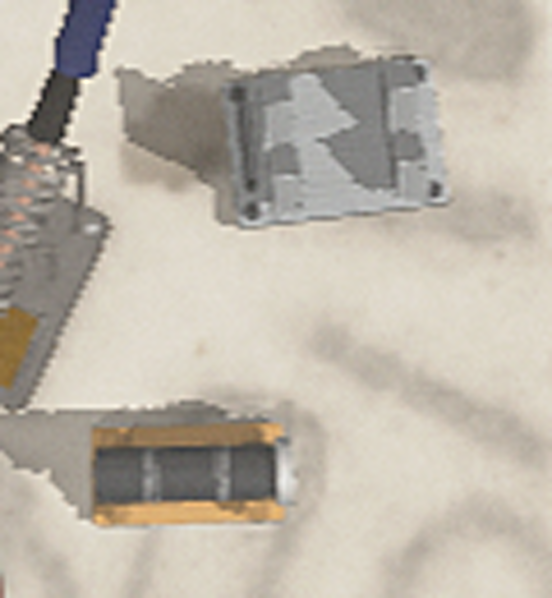

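View pics/crop_s.png

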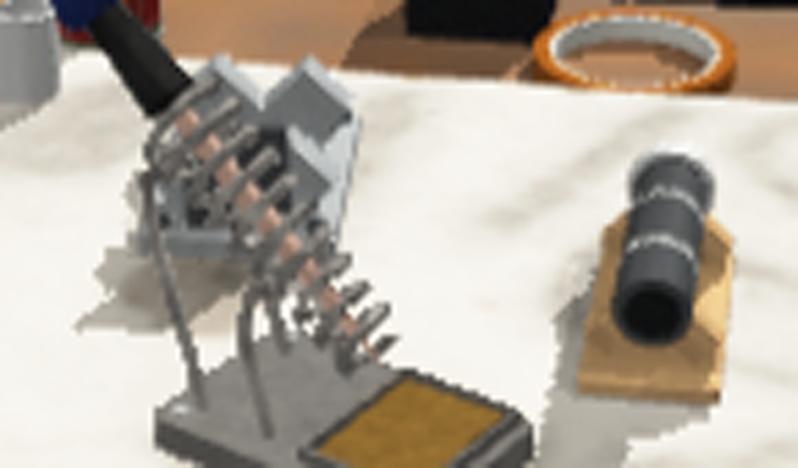

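```bash
cat > h.py <<'E'
import numpy as np,cv2
from plant import camera_model
from scipy.optimize import least_squares
def proj(n,P):
    m=camera_model(n);P=np.atleast_2d(P);c=P@m["view"][:3,:3].T+m["view"][:3,3]
    s=np.c_[c[:,0],-c[:,1]]/-c[:,2:];s=s*(1+m["k1"]*(s**2).sum(1,keepdims=True))
    K=m["camera_matrix"];return s*[K[0,0],K[1,1]]+K[:2,2]
def ray(n,u):
    m=camera_model(n);K=m["camera_matrix"];s=cv2.undistortPoints(np.array([[u]],float),K,np.array([m["k1"],0,0,0.]))[0,0]
    R=m["view"][:3,:3];return -R.T@m["view"][:3,3],R.T@np.array([s[0],-s[1],-1])
def onz(n,u,z):
    C,d=ray(n,u);return C+d*(z-C[2])/d[2]
def tri(a,b):
    C1,d1=ray("top",a);C2,d2=ray("side",b)
    l=np.linalg.lstsq(np.c_[d1,-d2],C2-C1,rcond=None)[0];p,q=C1+l[0]*d1,C2+l[1]*d2
    return (p+q)/2,np.linalg.norm(p-q)
def pose(p,L):
    L=np.atleast_2d(np.array(L,float));c,s=np.cos(p[2]),np.sin(p[2])
    return np.c_[p[0]+c*L[:,0]-s*L[:,1],p[1]+s*L[:,0]+c*L[:,1],L[:,2]]
tc=lambda x:(np.array(x,float)+.5)/4.6-.5+[270,150]
sc=lambda x:(np.array(x,float)+.5)/5.5-.5+[250,175]
E
python3 - <<'E'
from h import *
np.set_printoptions(precision=4,suppress=True)
# V-block: corners TL(+x,+y) TR(+x,-y) BR(-x,-y) BL(-x,+y), screws
c=tc([[222,85],[430,57],[450,200],[238,226]]);w=tc([[237,93],[418,72],[435,188],[252,210]])
S=np.array([[1,1],[1,-1],[-1,-1],[-1,1]])
def f(p): return np.r_[(proj("top",pose(p,np.c_[S*[.038,.055],[.01]*4]))-c).ravel(),(proj("top",pose(p,np.c_[S*p[3:5],[.01]*4]))-w).ravel()]
r=least_squares(f,[.6,-.3,0,.03,.046]);print("vblock",r.x,"\n",r.fun.reshape(-1,2))
rc=tc([[93,428],[284,424],[284,521],[95,525]])
g=lambda p:(proj("top",pose(p,np.c_[S*[.025,.049],[.008]*4]))-rc).ravel()
r2=least_squares(g,[.45,-.24,0]);print("rest",r2.x,"\n",r2.fun.reshape(-1,2))
for u in([95,474],[297,472]):print("lens end",onz("top",tc(u),.034))
for a,b in(((125,275),(392,108)),((103,235),(335,90)),((297,128),(238,142))):print("lamp/iron",tri(a,b))
for n,u in(("screwtin",(235,233)),("cutters",(265,272)),("syr",(300,292)),("box?",(343,319))):print(n,onz("top",u,.01))
# overlay
def lens(p):return pose(p,[[0,.046,.034],[0,-.052,.034],[.014,0,.034],[-.014,0,.034],[.017,-.048,.034],[-.017,-.048,.034],[.014,.046,.034],[-.014,.046,.034]])
def vb(p):
    L=[[a*.038,b*.055,z] for a in(1,-1) for b in(1,-1) for z in (0,.01)]
    for y in(-.04,-.024,.024,.04):L+=[[0,y,.024],[.018,y,.042],[-.018,y,.042]]
    L+=[[a*.02,.046,z] for a in(1,-1) for z in(.01,.054)];return pose(p,L)
out=[]
for n,x0,y0,w_,h_,k in(("top",270,150,120,130,4.6),("side",250,175,145,85,5.5)):
    im=cv2.resize(cv2.imread(f"pics/{n}0.png")[y0:y0+h_,x0:x0+w_],None,fx=k,fy=k)
    for P,col in((vb(r.x[:3]),(0,0,255)),(lens(r2.x),(0,255,0))):
        for u in proj(n,P):cv2.circle(im,tuple(np.int32(((u-[x0,y0])+.5)*k-.5)),2,col,-1)
    out.append(cv2.resize(im,None,fx=.63 if n=="side" else .55,fy=.63 if n=="side" else .55))
H=max(i.shape[0] for i in out);out=[cv2.copyMakeBorder(i,0,H-i.shape[0],0,0,cv2.BORDER_CONSTANT) for i in out]
o=np.hstack(out);print(o.shape);cv2.imwrite("pics/ov.png",cv2.resize(o,None,fx=.98,fy=.98))
E
```

```text
vblock [ 0.5774 -0.3192  0.1078  0.0308  0.0476] 
 [[-0.2021 -0.5759]
 [ 0.0804 -0.0641]
 [ 0.0231  0.047 ]
 [ 0.3022  0.0895]
 [-0.0307  0.2531]
 [ 0.053  -0.0198]
 [-0.1807  0.0625]
 [-0.046   0.202 ]]
rest [ 0.4066 -0.2405  0.002 ] 
 [[-0.0799 -0.1421]
 [-0.0828 -0.0614]
 [ 0.3732  0.1352]
 [-0.2108  0.0649]]
lens end [ 0.4075 -0.1937  0.034 ]
lens end [ 0.4068 -0.2949  0.034 ]
lamp/iron (array([0.3706, 0.0697, 0.3461]), np.float64(0.0032148665680903302))
lamp/iron (array([0.4327, 0.0977, 0.3704]), np.float64(0.012943099352625342))
lamp/iron (array([ 0.6592, -0.2188,  0.1872]), np.float64(0.003004289461630849))
screwtin [ 0.4559 -0.0623  0.01  ]
cutters [ 0.3633 -0.1327  0.01  ]
syr [ 0.3155 -0.2141  0.01  ]
box? [ 0.2513 -0.3133  0.01  ]
(329, 807, 3)
```

View pics/ov.png

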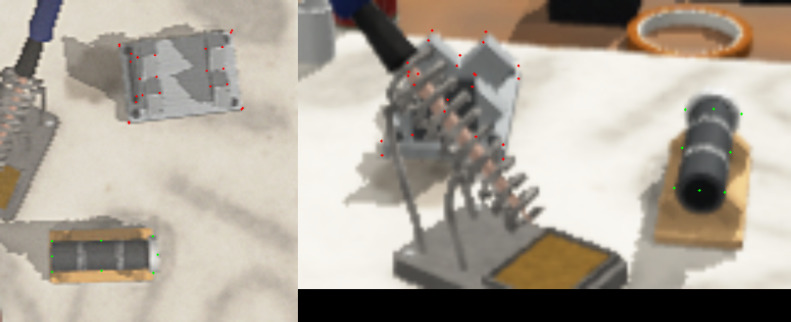

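The overlay matches both parts. The lens origin is at about (0.407, -0.2405) with yaw 0, and the V-block is at (0.577, -0.319) with yaw 0.108. The lamp head, with its top at about 0.37, stands in the path at y≈0.08, so I'll go up and over it.

Call:
carry_out(moves=[{"dz": -0.0625},{"dz": -0.0625,"yaw": 0.174},{"dz": -0.0625,"yaw": 0.174},{"dz": -0.0625,"yaw": 0.174},{"dz": -0.03,"yaw": 0.174},{"yaw": 0.174},{"yaw": 0.174},{"yaw": 0.171}])

```text
invalid input at $.moves[0]: expected keys jaw, dx, dy, dz, yaw
```

```bash
cat > g.py <<'E'
from h import *
from plant import read_state
from scipy.spatial.transform import Rotation as Ro
def go(T,yaw_y=None):
    s=read_state();R=Ro.from_rotvec(s["orientation"]).as_matrix()
    print("t",s["t"],"pos",s["tool_pos"].round(4),"yang",np.arctan2(R[1,1],R[0,1]).round(4),"F",s["force"].round(2),"open",round(s["opening"],4),"gf",round(float(np.max(s["gripper_force"])),2))
    if T is not None:print("tool delta",(R.T@(np.array(T)-s["tool_pos"])).round(4))
E
python3 - <<'E'
from g import *
print(tri((115,168),(228,93)),read_state()["q"])
go([.407,-.2405,.25])
E
```

```text
(array([0.54942161, 0.08424416, 0.3594619 ]), np.float64(0.007407888526357857)) [ 1.13162996e+00  1.31120778e-01  1.48916625e+00  1.32312080e-06
  1.52298449e+00 -8.53922268e-02]
t 0.1 pos [0.2076 0.5624 0.2177] yang 1.217 F [-0.69  0.69 -0.34] open 0.0931 gf 0.0
tool delta [-0.4652 -0.6841 -0.0312]
```

Call:
carry_out(moves=[{"jaw": 0.093,"dx": 0,"dy": 0,"dz": -0.0625,"yaw": 0},{"jaw": 0.093,"dx": 0,"dy": 0,"dz": -0.0625,"yaw": 0.174},{"jaw": 0.093,"dx": 0,"dy": 0,"dz": -0.0625,"yaw": 0.174},{"jaw": 0.093,"dx": 0,"dy": 0,"dz": -0.0625,"yaw": 0.174},{"jaw": 0.093,"dx": 0,"dy": 0,"dz": -0.01,"yaw": 0.174},{"jaw": 0.093,"dx": 0,"dy": 0,"dz": 0,"yaw": 0.174},{"jaw": 0.093,"dx": 0,"dy": 0,"dz": 0,"yaw": 0.174},{"jaw": 0.093,"dx": 0,"dy": 0,"dz": 0,"yaw": 0.171}])

```text
t: 1.1
tool_pos: [0.2078, 0.5628, 0.4781]
orientation: [2.225, 2.217, -0.002]
force: [0.5, 0.1, -0.4]
opening: 0.0927
gripper_force: 0.0
```

```bash
python3 -c "
from g import *
go([.407,-.2405,.25])"
```

```text
t 1.1 pos [0.2078 0.5628 0.4781] yang -0.0037 F [ 0.53  0.13 -0.42] open 0.0927 gf 0.0
tool delta [-0.8024  0.2022  0.2287]
```

Call:
carry_out(moves=[{"jaw": 0.093,"dx": -0.056,"dy": 0.025,"dz": 0,"yaw": 0},{"jaw": 0.093,"dx": -0.056,"dy": 0.025,"dz": 0,"yaw": 0},{"jaw": 0.093,"dx": -0.056,"dy": 0.025,"dz": 0,"yaw": 0},{"jaw": 0.093,"dx": -0.056,"dy": 0.025,"dz": 0,"yaw": 0},{"jaw": 0.093,"dx": -0.056,"dy": 0.025,"dz": 0,"yaw": 0},{"jaw": 0.093,"dx": -0.056,"dy": 0.025,"dz": 0,"yaw": 0},{"jaw": 0.093,"dx": -0.056,"dy": 0.025,"dz": 0,"yaw": 0},{"jaw": 0.093,"dx": -0.056,"dy": 0.025,"dz": 0,"yaw": 0}])

```text
t: 2.1
tool_pos: [0.409, 0.1133, 0.4784]
orientation: [-2.219, -2.224, 0.0]
force: [0.6, -0.3, -0.7]
opening: 0.093
gripper_force: 0.0
```

Call:
carry_out(moves=[{"jaw": 0.093,"dx": -0.059,"dy": 0,"dz": 0,"yaw": 0},{"jaw": 0.093,"dx": -0.059,"dy": 0,"dz": 0,"yaw": 0},{"jaw": 0.093,"dx": -0.059,"dy": 0,"dz": 0,"yaw": 0},{"jaw": 0.093,"dx": -0.059,"dy": 0,"dz": 0,"yaw": 0},{"jaw": 0.093,"dx": -0.059,"dy": 0,"dz": 0,"yaw": 0},{"jaw": 0.093,"dx": -0.059,"dy": 0,"dz": 0,"yaw": 0},{"jaw": 0.093,"dx": 0,"dy": 0,"dz": 0,"yaw": 0}])

```text
t: 2.98
tool_pos: [0.4086, -0.2422, 0.4766]
orientation: [-2.223, -2.215, 0.002]
force: [-0.4, -0.1, 0.7]
opening: 0.093
gripper_force: 0.0
```

```bash
python3 -c "
from g import *
go([.407,-.2405,.10])"
```

```text
t 2.975 pos [ 0.4086 -0.2422  0.4766] yang -0.0034 F [-0.39 -0.12  0.69] open 0.093 gf 0.0
tool delta [ 1.000e-03 -3.000e-04  3.766e-01]
```

Call:
carry_out(moves=[{"jaw": 0.093,"dx": 0.001,"dy": 0,"dz": 0.06,"yaw": 0},{"jaw": 0.093,"dx": 0,"dy": 0,"dz": 0.06,"yaw": 0},{"jaw": 0.093,"dx": 0,"dy": 0,"dz": 0.06,"yaw": 0},{"jaw": 0.093,"dx": 0,"dy": 0,"dz": 0.06,"yaw": 0},{"jaw": 0.093,"dx": 0,"dy": 0,"dz": 0.06,"yaw": 0},{"jaw": 0.093,"dx": 0,"dy": 0,"dz": 0.04,"yaw": -0.003},{"jaw": 0.093,"dx": 0,"dy": 0,"dz": 0,"yaw": 0}])

```text
t: 3.85
tool_pos: [0.4073, -0.2352, 0.1352]
orientation: [-2.21, -2.223, 0.001]
force: [-0.4, 0.1, 0.0]
opening: 0.093
gripper_force: 0.0
```

```bash
python3 -c "
from g import *
from plant import read_camera
im=read_camera('top')[:,:,::-1]; cv2.imwrite('pics/t1.png',im)
s=read_camera('side')[:,:,::-1]; cv2.imwrite('pics/s1.png',s)
a=cv2.resize(im[190:310,250:380],None,fx=3,fy=3);b=cv2.resize(s[130:260,310:450],None,fx=2.8,fy=2.77)
b=cv2.resize(b,(390,360));cv2.imwrite('pics/c1.png',np.hstack([a,b]))
go([.407,-.2405,.016])"
```

```text
t 3.95 pos [ 0.4101 -0.2375  0.1401] yang 0.0056 F [ 0.82 -0.03  0.7 ] open 0.0929 gf 0.0
tool delta [-0.0029 -0.0032  0.1241]
```

View pics/c1.png

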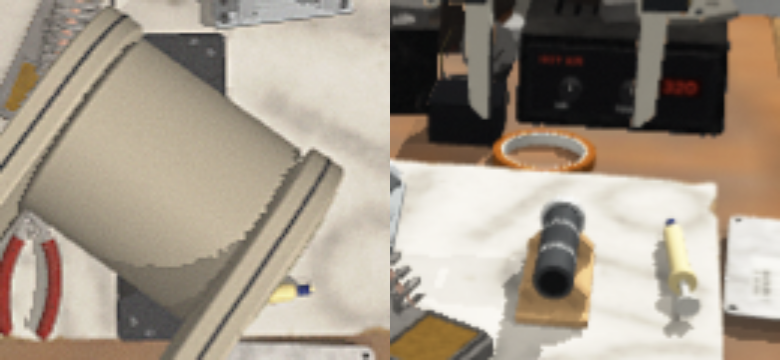

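The view from above is blocked by the arm. The side picture shows the open fingers centred on the barrel, which is at crop (557,245), and everything else is clear, so I'll lower.

Call:
carry_out(moves=[{"jaw": 0.093,"dx": -0.001,"dy": -0.001,"dz": 0.045,"yaw": 0},{"jaw": 0.093,"dx": 0,"dy": 0,"dz": 0.04,"yaw": 0},{"jaw": 0.093,"dx": 0,"dy": 0,"dz": 0.02,"yaw": 0},{"jaw": 0.093,"dx": 0,"dy": 0,"dz": 0,"yaw": 0},{"jaw": 0.093,"dx": 0,"dy": 0,"dz": 0,"yaw": 0}])

```text
t: 4.58
tool_pos: [0.4103, -0.24, 0.0364]
orientation: [2.213, 2.224, 0.001]
force: [0.4, 0.2, -0.3]
opening: 0.0931
gripper_force: 0.0
```

```bash
python3 -c "
from g import *
go([.407,-.2405,.016])"
```

```text
t 4.575 pos [ 0.4103 -0.24    0.0364] yang 0.0051 F [ 0.36  0.25 -0.34] open 0.0931 gf 0.0
tool delta [-0.0004 -0.0034  0.0203]
```

Call:
carry_out(grip_force=15, moves=[{"jaw": 0.093,"dx": 0,"dy": -0.003,"dz": 0.02,"yaw": 0.003},{"jaw": 0.093,"dx": 0,"dy": 0,"dz": 0,"yaw": 0},{"jaw": 0.02,"dx": 0,"dy": 0,"dz": 0,"yaw": 0},{"jaw": 0.02,"dx": 0,"dy": 0,"dz": 0,"yaw": 0},{"jaw": 0.02,"dx": 0,"dy": 0,"dz": 0,"yaw": 0},{"jaw": 0.02,"dx": 0,"dy": 0,"dz": 0,"yaw": 0},{"jaw": 0.02,"dx": 0,"dy": 0,"dz": 0,"yaw": 0}])

```text
t: 5.45
tool_pos: [0.4055, -0.2388, 0.0137]
orientation: [-2.219, -2.224, 0.0]
force: [-0.5, -1.3, 0.5]
opening: 0.0483
gripper_force: 0.0
```

```bash
python3 -c "
from g import *
go([.407,-.2405,.016])"
```

```text
t 5.45 pos [ 0.4055 -0.2388  0.0137] yang 0.002 F [-0.53 -1.26  0.47] open 0.0483 gf 0.0
tool delta [-0.0017  0.0015 -0.0023]
```

Call:
carry_out(moves=[{"jaw": 0.02,"dx": 0,"dy": 0,"dz": 0,"yaw": 0},{"jaw": 0.02,"dx": 0,"dy": 0,"dz": 0,"yaw": 0},{"jaw": 0.02,"dx": 0,"dy": 0,"dz": 0,"yaw": 0},{"jaw": 0.02,"dx": 0,"dy": 0,"dz": 0,"yaw": 0},{"jaw": 0.02,"dx": 0,"dy": 0,"dz": 0,"yaw": 0}])

```text
t: 6.08
tool_pos: [0.4063, -0.2391, 0.0141]
orientation: [2.218, 2.222, 0.001]
force: [4.4, 0.5, 1.9]
opening: 0.0273
gripper_force: 15.0
```

Call:
carry_out(grip_force=40, moves=[{"jaw": 0.02,"dx": 0,"dy": 0,"dz": 0,"yaw": 0},{"jaw": 0.02,"dx": 0,"dy": 0,"dz": 0,"yaw": 0},{"jaw": 0.02,"dx": 0,"dy": 0,"dz": 0,"yaw": 0}])

```text
t: 6.45
tool_pos: [0.4063, -0.2391, 0.0141]
orientation: [2.218, 2.222, 0.001]
force: [4.8, 0.3, 0.7]
opening: 0.0271
gripper_force: 40.0
```

```bash
python3 -c "
from g import *
go([.407,-.2405,.016])"
```

```text
t 6.45 pos [ 0.4063 -0.2391  0.0141] yang 0.0019 F [4.84 0.28 0.73] open 0.0271 gf 40.0
tool delta [-0.0014  0.0007 -0.0019]
```

Call:
carry_out(moves=[{"jaw": 0.02,"dx": 0,"dy": 0,"dz": -0.02,"yaw": 0},{"jaw": 0.02,"dx": 0,"dy": 0,"dz": -0.03,"yaw": 0},{"jaw": 0.02,"dx": 0,"dy": 0,"dz": -0.03,"yaw": 0},{"jaw": 0.02,"dx": 0,"dy": 0,"dz": -0.02,"yaw": 0},{"jaw": 0.02,"dx": -0.04,"dy": 0,"dz": 0,"yaw": 0},{"jaw": 0.02,"dx": -0.04,"dy": 0,"dz": 0,"yaw": -0.053},{"jaw": 0.02,"dx": 0,"dy": 0,"dz": 0,"yaw": -0.053},{"jaw": 0.02,"dx": 0,"dy": 0,"dz": 0,"yaw": 0}])

```text
t: 7.45
tool_pos: [0.4046, -0.3186, 0.1127]
orientation: [-2.098, -2.335, 0.0]
force: [-0.2, -0.3, -0.8]
opening: 0.027
gripper_force: 40.0
```

```bash
python3 -c "
from g import *
go([.578,-.3276,.114])"
```

```text
t 7.45 pos [ 0.4046 -0.3186  0.1127] yang 0.1068 F [-0.22 -0.34 -0.84] open 0.027 gf 39.99
tool delta [-0.0274  0.1715 -0.0016]
```

Call:
carry_out(moves=[{"jaw": 0.02,"dx": -0.007,"dy": 0.043,"dz": 0,"yaw": 0},{"jaw": 0.02,"dx": -0.007,"dy": 0.043,"dz": 0,"yaw": 0},{"jaw": 0.02,"dx": -0.007,"dy": 0.043,"dz": 0,"yaw": 0},{"jaw": 0.02,"dx": -0.006,"dy": 0.042,"dz": 0,"yaw": -0.001},{"jaw": 0.02,"dx": 0,"dy": 0,"dz": 0,"yaw": 0},{"jaw": 0.02,"dx": 0,"dy": 0,"dz": 0,"yaw": 0},{"jaw": 0.02,"dx": 0,"dy": 0,"dz": 0,"yaw": 0}])

```text
t: 8.32
tool_pos: [0.5775, -0.3271, 0.1137]
orientation: [-2.098, -2.338, 0.001]
force: [0.0, 0.1, -1.3]
opening: 0.0275
gripper_force: 40.0
```

```bash
python3 -c "
from g import *
from plant import read_camera
im=read_camera('top')[:,:,::-1]; cv2.imwrite('pics/t2.png',im)
s=read_camera('side')[:,:,::-1]; cv2.imwrite('pics/s2.png',s)
a=cv2.resize(im[130:250,270:400],None,fx=3,fy=3);b=cv2.resize(s[120:250,230:371],(390,360),interpolation=cv2.INTER_CUBIC)
cv2.imwrite('pics/c2.png',np.hstack([a,b]))
go([.578,-.3276,.044])"
```

```text
t 8.425 pos [ 0.5778 -0.3274  0.114 ] yang 0.1081 F [-0.61  0.84 -0.76] open 0.0271 gf 39.99
tool delta [-0.0003  0.0002  0.07  ]
```

View pics/c2.png

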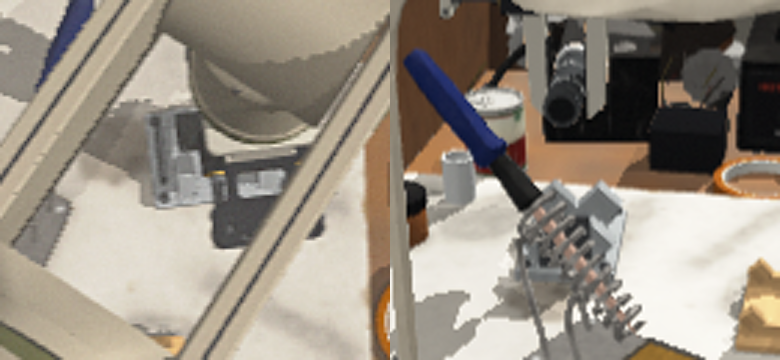

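The barrel is level in the fingers above the V. Its rear end is at side crop (565,108), about full-image (293,159), and the iron is clear. I'll check that point against the expected rear-end position and lower in the meantime.

```bash
python3 -c "
from h import *
print(proj('side',[.5778-.1076*.046,-.3274-.0014+.9942*.046,.134]))"
```

```text
[[291.35957077 158.4621746 ]]
```

Call:
carry_out(moves=[{"jaw": 0.02,"dx": 0,"dy": 0,"dz": 0.03,"yaw": 0},{"jaw": 0.02,"dx": 0,"dy": 0,"dz": 0.03,"yaw": 0},{"jaw": 0.02,"dx": 0,"dy": 0,"dz": 0.014,"yaw": 0},{"jaw": 0.02,"dx": 0,"dy": 0,"dz": 0,"yaw": 0},{"jaw": 0.02,"dx": 0,"dy": 0,"dz": 0,"yaw": 0},{"jaw": 0.02,"dx": 0,"dy": 0,"dz": 0,"yaw": 0}])

```text
t: 9.18
tool_pos: [0.5795, -0.3279, 0.0414]
orientation: [2.095, 2.337, 0.001]
force: [-1.0, -0.2, -0.8]
opening: 0.0273
gripper_force: 40.0
```

Call:
carry_out(moves=[{"jaw": 0.02,"dx": 0,"dy": 0,"dz": 0.012,"yaw": 0},{"jaw": 0.02,"dx": 0,"dy": 0,"dz": 0,"yaw": 0},{"jaw": 0.02,"dx": 0,"dy": 0,"dz": 0,"yaw": 0}])

```text
t: 9.55
tool_pos: [0.5783, -0.327, 0.0272]
orientation: [-2.097, -2.339, 0.0]
force: [-0.2, 0.5, -1.4]
opening: 0.0272
gripper_force: 40.0
```

Call:
carry_out(moves=[{"jaw": 0.02,"dx": 0,"dy": 0,"dz": 0.002,"yaw": 0},{"jaw": 0.02,"dx": 0,"dy": 0,"dz": 0,"yaw": 0},{"jaw": 0.02,"dx": 0,"dy": 0,"dz": 0,"yaw": 0}])

```text
t: 9.93
tool_pos: [0.5786, -0.3272, 0.0257]
orientation: [2.097, 2.339, 0.0]
force: [-0.8, -0.2, -0.8]
opening: 0.0275
gripper_force: 40.0
```

Call:
carry_out(moves=[{"jaw": 0.02,"dx": 0,"dy": 0,"dz": 0.001,"yaw": 0},{"jaw": 0.02,"dx": 0,"dy": 0,"dz": 0,"yaw": 0},{"jaw": 0.02,"dx": 0,"dy": 0,"dz": 0,"yaw": 0}])

```text
t: 10.3
tool_pos: [0.5786, -0.3273, 0.0249]
orientation: [2.097, 2.339, -0.0]
force: [-1.9, 0.8, 2.0]
opening: 0.0275
gripper_force: 40.0
```

Call:
carry_out(moves=[{"jaw": 0.02,"dx": 0,"dy": -0.0007,"dz": 0,"yaw": 0},{"jaw": 0.02,"dx": 0.003,"dy": 0,"dz": 0,"yaw": 0},{"jaw": 0.02,"dx": 0.003,"dy": 0,"dz": 0,"yaw": 0},{"jaw": 0.02,"dx": 0,"dy": 0,"dz": 0,"yaw": 0},{"jaw": 0.02,"dx": 0,"dy": 0,"dz": 0,"yaw": 0}])

```text
t: 10.92
tool_pos: [0.5772, -0.3211, 0.0246]
orientation: [-2.097, -2.339, -0.0]
force: [-0.2, -1.0, -0.1]
opening: 0.0271
gripper_force: 40.0
```

Call:
carry_out(moves=[{"jaw": 0.02,"dx": 0.0015,"dy": 0,"dz": 0,"yaw": 0},{"jaw": 0.02,"dx": 0,"dy": 0,"dz": 0,"yaw": 0},{"jaw": 0.02,"dx": 0,"dy": 0,"dz": 0,"yaw": 0}])

```text
t: 11.3
tool_pos: [0.5771, -0.3205, 0.0248]
orientation: [2.097, 2.338, -0.001]
force: [-0.8, -5.9, -1.8]
opening: 0.0274
gripper_force: 40.0
```

Call:
carry_out(moves=[{"jaw": 0.02,"dx": 0.001,"dy": 0,"dz": 0,"yaw": 0},{"jaw": 0.02,"dx": 0,"dy": 0,"dz": 0,"yaw": 0},{"jaw": 0.02,"dx": 0,"dy": 0,"dz": 0,"yaw": 0}])

```text
t: 11.68
tool_pos: [0.5771, -0.3204, 0.0251]
orientation: [2.096, 2.337, -0.002]
force: [0.0, -8.3, -2.6]
opening: 0.0273
gripper_force: 40.0
```

Call:
carry_out(moves=[{"jaw": 0.02,"dx": -0.0015,"dy": 0,"dz": 0,"yaw": 0},{"jaw": 0.02,"dx": 0,"dy": 0,"dz": 0.001,"yaw": 0},{"jaw": 0.02,"dx": 0,"dy": 0,"dz": 0.001,"yaw": 0},{"jaw": 0.02,"dx": 0,"dy": 0,"dz": 0,"yaw": 0},{"jaw": 0.02,"dx": 0,"dy": 0,"dz": 0,"yaw": 0}])

```text
t: 12.3
tool_pos: [0.5772, -0.3205, 0.0241]
orientation: [2.097, 2.339, -0.0]
force: [-5.6, 0.0, 9.3]
opening: 0.0271
gripper_force: 40.0
```

```bash
python3 -c "
from g import *
go(None);print(read_state()['wrist_torque'])"
```

```text
t 12.3 pos [ 0.5772 -0.3205  0.0241] yang 0.109 F [-5.63  0.03  9.31] open 0.0271 gf 39.98
[-0.21608491  0.92376507 -0.10920371]
```

Call:
carry_out(moves=[{"jaw": 0.02,"dx": 0.0005,"dy": -0.001,"dz": 0,"yaw": 0},{"jaw": 0.02,"dx": 0,"dy": 0,"dz": 0,"yaw": 0},{"jaw": 0.02,"dx": 0,"dy": 0,"dz": 0,"yaw": 0},{"jaw": 0.02,"dx": 0,"dy": 0,"dz": 0,"yaw": 0}])

```text
t: 12.8
tool_pos: [0.577, -0.3205, 0.0239]
orientation: [2.096, 2.337, 0.0]
force: [0.2, -2.8, 5.8]
opening: 0.027
gripper_force: 40.0
```

```bash
python3 -c "
from g import *
go(None);print(read_state()['wrist_torque'])"
```

```text
t 12.8 pos [ 0.577  -0.3205  0.0239] yang 0.109 F [ 0.19 -2.76  5.76] open 0.027 gf 39.98
[-0.62814642  0.07709507 -0.10765747]
```

Call:
carry_out(moves=[{"jaw": 0.02,"dx": 0,"dy": 0,"dz": 0.001,"yaw": 0},{"jaw": 0.02,"dx": 0,"dy": 0,"dz": 0,"yaw": 0},{"jaw": 0.02,"dx": 0,"dy": 0,"dz": 0,"yaw": 0},{"jaw": 0.02,"dx": 0,"dy": 0,"dz": 0,"yaw": 0},{"jaw": 0.02,"dx": 0,"dy": 0,"dz": 0,"yaw": 0},{"jaw": 0.02,"dx": 0,"dy": 0,"dz": 0,"yaw": 0}])

```text
t: 13.55
tool_pos: [0.577, -0.3205, 0.0238]
orientation: [2.096, 2.337, 0.0]
force: [-3.5, -1.6, 12.9]
opening: 0.0272
gripper_force: 40.0
```

```bash
python3 -c "
from g import *
from plant import read_camera
go(None);print(read_state()['wrist_torque'])
s=read_camera('side')[:,:,::-1]; im=read_camera('top')[:,:,::-1]
cv2.imwrite('pics/t3.png',im);cv2.imwrite('pics/s3.png',s)
cv2.imwrite('pics/c3.png',np.hstack([cv2.resize(im[130:250,270:400],(390,360)),cv2.resize(s[150:230,255:342],(390,360),interpolation=cv2.INTER_CUBIC)]))
y=np.array([-.1090,.9940,0]);p=np.array([.577,-.3205,.0438])
print(proj('side',[p+.0446*y]),proj('top',[p+.0446*y,p+.0446*y+[0,0,.014]]));go(None)"
```

```text
t 13.55 pos [ 0.577  -0.3205  0.0238] yang 0.109 F [-3.55 -1.58 12.9 ] open 0.0272 gf 39.98
[-0.23970326  0.57174226 -0.07926506]
[[292.50087196 199.85025441]] [[324.79216474 180.65877954]
 [324.89678208 179.74873477]]
t 13.65 pos [ 0.577  -0.3205  0.0238] yang 0.109 F [-3.13 -1.33 12.55] open 0.027 gf 39.98
```

View pics/c3.png

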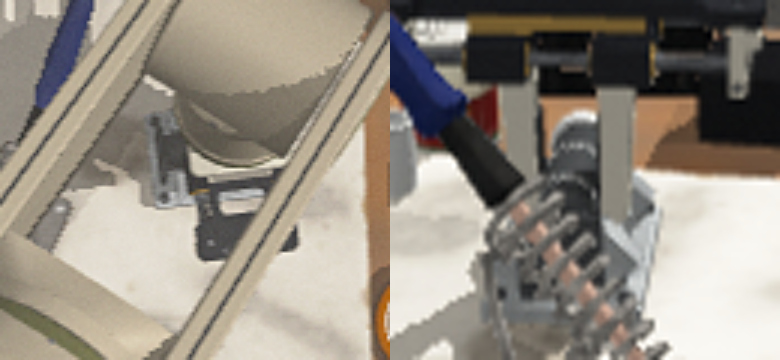

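The barrel lies in the V between the saddles, from side crop (575,130) to (575,200), and the fingers are round its middle. I'll make one small trim to even the two faces.

Call:
carry_out(moves=[{"jaw": 0.02,"dx": 0.0003,"dy": -0.0005,"dz": 0,"yaw": 0},{"jaw": 0.02,"dx": 0,"dy": 0,"dz": 0,"yaw": 0},{"jaw": 0.02,"dx": 0,"dy": 0,"dz": 0,"yaw": 0},{"jaw": 0.02,"dx": 0,"dy": 0,"dz": 0,"yaw": 0},{"jaw": 0.02,"dx": 0,"dy": 0,"dz": 0,"yaw": 0},{"jaw": 0.02,"dx": 0,"dy": 0,"dz": 0,"yaw": 0}])

```text
t: 14.4
tool_pos: [0.577, -0.3206, 0.0238]
orientation: [2.095, 2.337, 0.001]
force: [-1.1, -2.8, 10.0]
opening: 0.0271
gripper_force: 40.0
```

```bash
python3 -c "
from plant import close_job
print(close_job())"
```

```text
the job is handed in; nothing more can be done
None
```

The barrel is in the V-block with its rear end against the end plate, still gripped and pressed down with about 10 N (1 N sideways); I handed the job in at 14.4 s, and no verdict came back.

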